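# Roll the vise wheel to grip the circuit board at the gauge mark

## Robot

A 6-joint arm with a two-finger parallel gripper is mounted at the origin on the work surface. World frame = base frame: x ahead of the robot, y to its left, z up, the work surface at z = 0. Lengths are in m, angles in degrees, forces in N, time in s.
With the tool pointing down it reaches from about 0.325 to 0.775 m from the base axis. Payload 5.5 kg.
Tool frame: the origin (TCP) lies at the centre of the arm's flange, where the gripper is bolted on; the fingertips stand 182 mm ahead of it and the grasp point (between the pads) lies 163 mm ahead of it; z points along the fingers, y is the line along which they close (so a half turn about z gives the same grasp; the last joint's range is limited). The gripper opens to 88 mm and grips with 3 to 60 N. Pads are 20 mm wide; open, the fingers measure 115 mm over their backs; the gripper's body (75 mm by 178 mm) begins 61 mm behind the grasp point.
Start: joints at [67.798, 5.22, 70.514, -0, 104.267, -3.249], TCP at [0.195, 0.567, 0.405] pointing down, gripper open.
Joint ranges: [-164.24, 164.24], [-49.07, 125.15], [9.68, 141.18], [-86.29, 266.29], [3.28, 154.24], [-151.56, 151.56]. Speed limits (degrees/s): [147.25, 147.25, 172.46, 180, 180, 180].

## Interface

Orientations are given as [roll, pitch, yaw] about the fixed x, y, z axes, in that order (R = Rz(yaw) Ry(pitch) Rx(roll)).
In Python, from station import r gives the robot as it stands. The module is installed in compiled form; this text tells all that it offers. Calls block until the motion is done:
- r.reach(position, orientation): joint-space move of the TCP to a pose.
- r.servo_line(position, rotation=None, speed=0.15): straight line of the TCP; rotation=None keeps the orientation; speed is the mean speed in m/s.
- r.move_joints(angles): joint-space move.
- r.let_go() and r.grab(squeeze=None): open the fingers fully, or close them until they stop; squeeze is the grip in N (None keeps the last).
- r.wait(seconds).
- r.inverse_kinematics(position, orientation): joint angles nearest the present ones, or None.
- r.sense(): the state.
- r.snapshot(name): name is "side" or "top"; returns a dict with "frame" (420x560x3 uint8, red, green, blue), "fx", "fy", "cx", "cy" (pixels), "R" (3x3) and "t" (3): a world point X has camera coordinates R X + t. Camera axes: x right, y down, z forward; pixel columns grow to the right and rows downward; lengths in m; the calibration is good to about 2 mm. A picture is of the moment at which its call begins. There is no depth.
A pose or a line that the arm cannot do raises r.IKError and nothing moves.
- r.hand_in(): hands the job in; it is judged then, once.
The state is a dict: "clock": time; "joints": joint angles; "joint_vel": joint speeds; "joint_torque": joint torques, N m; "tcp_pos": TCP position; "orientation": TCP orientation; "contact_force": force on the tool from outside, world axes, zero at the start; "torque": the same for the moment, N m; "opening": finger opening in m; "gripper_force": force on a finger pad.
Only numpy, scipy, OpenCV 4.12 (cv2) and the standard library are available. Lean on these libraries where they do the work, as an engineer would, in place of code of your own. Each camera call takes 0.05 s, during which the arm holds its last target. There are 200 camera calls.

## Task

A circuit board lies loose on the jaw ledges of the board vise. Close the moving jaw on it by rolling the knurled brass wheel under a fingertip, in as many strokes as it takes, until the white index line on the jaw stands within the red gauge mark, so that the sprung jaw grips the board without crushing it; then take the finger away. Do not pinch the wheel, do not touch the board or push the jaw by hand, and leave the board lying flat and the other things on the bench where they are.

Things in the scene. Friction and masses are not known exactly. Their poses are not given: they have to be found in the camera images.
- vise: Circuit-board vise screwed to the bench: steel base 130 (x) x 245 (y) mm. Frame at bench height, z up; jaws close along y; +x is the side away from the robot, with the gauge bar. Fixed jaw: gripping wall at y = 85 mm. Moving jaw in the middle. Grey wheel housing at the -y end: 74 x 44 mm at its top, centred at x = 0, y = -98 mm, top 55 mm above the bench. Jaw tops 68 mm above the bench
- wheel: Knurled brass wheel, radius 25 mm, 20 mm wide, upright in its housing; origin at its centre, 44 mm above the bench; rim top at 69 mm. Turns about its y axis (the vise's y); frame turns with it. Rolling the top of the rim towards the vise's +x closes the jaw, back opens it: 1.91 mm per rad (12 mm a turn), no slack. Stays where left: 1.2 N at the rim turns it, by friction of a fingertip pressed on it
- jaw: Black carriage of the moving jaw, 120 (x) x 41 (y) mm, top 68 mm above the bench; slides along the vise's y, +y closes, driven by the wheel alone. Frame parallel to the vise's; origin at bench height below the gripping wall of its (relaxed) sprung face. Starts 8 to 16 mm short of the gauge mark
- jaw_face: Sprung aluminium face of the moving jaw, 120 x 10 x 20 mm, with a 14 mm ledge under the board. Stands 9 mm off the carriage; the board pushes it back by up to 9 mm (1 N preload, 0.5 N per mm). Index on the mark's centre: pushed back 5 mm, grip 3.5 N; 4 mm farther the springs are solid and the board is crushed. Origin at bench height below its gripping wall
- jaw_index (a point): White index line on the moving jaw, 2 mm wide along y, on the carriage's +x end, reaching over the gauge bar; the point is on the line, 69 mm above the bench
- gauge_mark (a point): Red mark across the black gauge bar, 4 mm wide along y, 64 mm above the bench; the bar lies along the vise's y at its x = 64 to 78 mm. Axes parallel to the vise's. The jaw is right when jaw_index has y = 0 in this frame, to within 2 mm either way; y is negative while the jaw is too far open
- board: Green circuit board 100 (x) x 80 (y) x 2 mm with heat sink, capacitors and connector up to 29 mm tall, lying loose on the 14 mm ledges of the two jaws, underside 56 mm above the bench. Origin at the centre of its underside. The moving jaw pushes it along by a few mm as it closes
- tip_cleaner: Bystander: steel tin of brass wool for cleaning iron tips, 68 mm across, 46 mm tall. Origin at the centre of its underside
- solder_spool: Bystander: blue spool of solder standing on its flange, 60 mm across, 44 mm tall. Origin at the centre of its underside
- cutters: Bystander: side cutters with blue handles lying flat on the robot's side of the vise, 146 mm long, 48 mm wide, 12 mm thick. Origin under the middle, x towards the blades
Things that resemble listed ones, but are neither listed nor needed, are in the scene too. Several things have the shape of the board; the one meant has the colours described above.

How it is judged:
By the outcome, as a careful person would: the job done as asked, in the order asked, and still so for the second after the job is handed in, with the robot touching nothing.
It also fails if it takes over 64 s, if anything falls off the work surface, if the arm or the gripper's body presses on something with over 40 N, if the wrist force passes 120 N, or if a joint passes its speed limit or range.

## Working session

There is one attempt and no reset: what is moved stays moved. The work goes in short steps, each a Python script; the robot and the scene stay as the last script left them, time stands still between calls to the robot, and variables do not carry over. Pictures are saved under pics/ and viewed, at most 10 in all, crops included, and the job is handed in when it is done.

```bash
mkdir -p pics; python3 - <<'E'
from station import r
import cv2,pickle
d={}
for n in("top","side"):
    s=r.snapshot(n); d[n]=s; cv2.imwrite(f"pics/{n}0.png",s["frame"][:,:,::-1])
    print(n,s["fx"],s["cx"],s["cy"],s["R"],s["t"])
pickle.dump(d,open("s0.pkl","wb"))
s=r.sense();print(s["clock"],s["orientation"],s["contact_force"],s["opening"])
E
```

```text
top 445.03716654354207 275.5212283125772 215.36320224771208 [[-0.02536377 -0.99937404  0.02466203]
 [-0.98987361  0.02166067 -0.1402892 ]
 [ 0.13966719 -0.02797056 -0.98980338]] [0.00869821 0.56719129 0.83686987]
side 422.50957457592494 288.55539482272536 218.8727069084864 [[ 0.92755595 -0.37351568 -0.01122477]
 [-0.18224132 -0.4259299  -0.88621206]
 [ 0.32623313  0.82405689 -0.46314381]] [-0.50196118  0.18691398  0.52944199]
0.1 [-1.79901662e+02 -4.91693915e-03  1.61046208e+02] [-0.36787261 -1.00106574  0.19927786] 0.08809167246008756
```

View pics/top0.png

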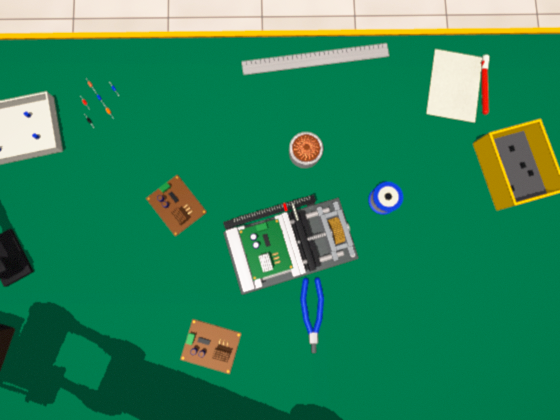

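View pics/side0.png

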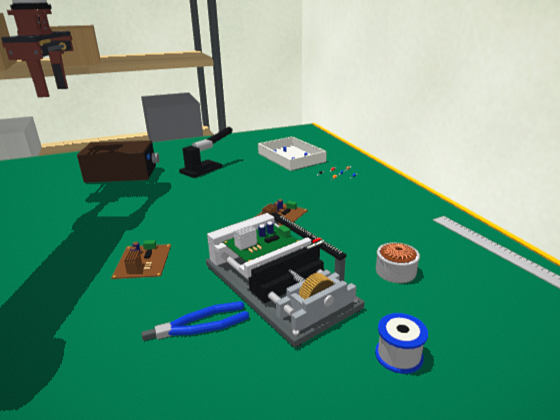

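Top picture: the vise is at about (290,245), with the green board at (265,247) and the brass wheel at (337,230). The red mark is near (286,207). The brown boards at (176,205) and (211,346) are look-alikes and lie loose on the bench. Only the green one is in the vise, so that is the board meant. I'll enlarge the area to confirm it and measure.

```bash
python3 - <<'E'
import cv2,pickle
d=pickle.load(open("s0.pkl","rb"))
a=d["top"]["frame"][185:300,215:365,::-1]
cv2.imwrite("pics/c1.png",cv2.resize(a,None,fx=5,fy=5,interpolation=cv2.INTER_CUBIC))
a=d["side"]["frame"][200:350,200:375,::-1]
cv2.imwrite("pics/c2.png",cv2.resize(a,None,fx=4,fy=4,interpolation=cv2.INTER_CUBIC))
E
```

```text
(no output)
```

View pics/c1.png

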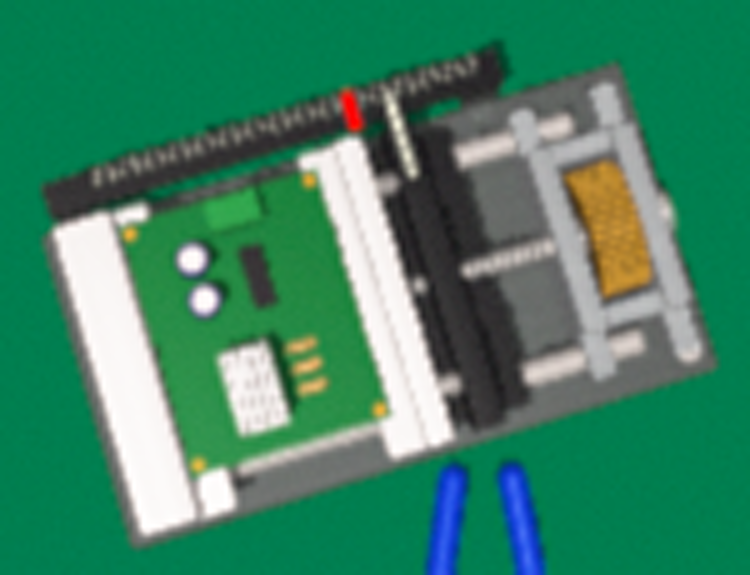

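View pics/c2.png

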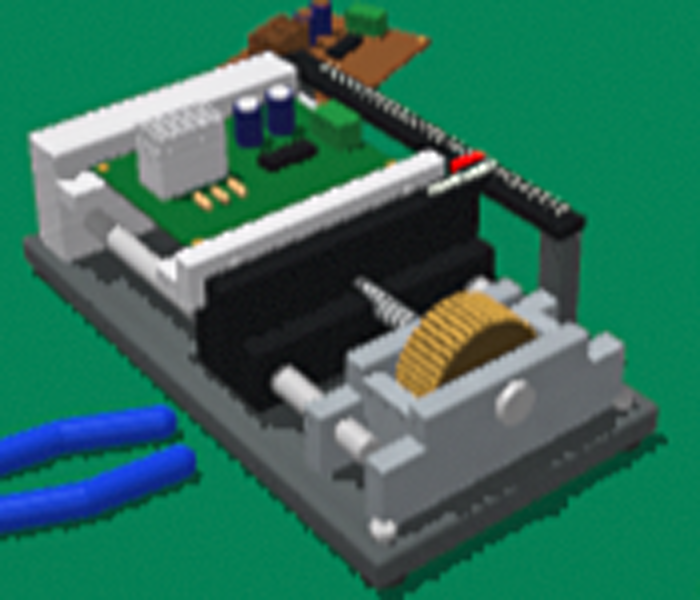

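The green board lies between the white jaws. In crop 1 the mark is at (352,110), the index at about (400,130), and the wheel at about (608,230). Next I fit the vise pose.

```bash
cat > h.py <<'E'
import numpy as np
def proj(c,X):
    p=c["R"]@np.asarray(X,float)+c["t"]; return np.array([c["fx"]*p[0]/p[2]+c["cx"],c["fy"]*p[1]/p[2]+c["cy"]])
def W(q,P):
    c,s=np.cos(q[2]),np.sin(q[2]); return np.array([q[0]+c*P[0]-s*P[1],q[1]+s*P[0]+c*P[1],P[2]])
def ray(c,uv,z):
    d=c["R"].T@np.array([(uv[0]-c["cx"])/c["fx"],(uv[1]-c["cy"])/c["fy"],1]); o=-c["R"].T@c["t"]
    return o+d*(z-o[2])/d[2]
E
python3 - <<'E'
import pickle,numpy as np
from h import *
from scipy.optimize import least_squares
d=pickle.load(open("s0.pkl","rb"))
T=lambda u,v:np.array([215+u/5-.4,185+v/5-.4]); S=lambda u,v:np.array([200+u/4-.4,200+v/4-.4])
obs=[("top",T(620,65),(.065,-.1225,0)),("top",T(715,368),(-.065,-.1225,0)),("top",T(138,545),(-.065,.1225,0)),
("side",S(382,590),(-.065,-.1225,None)),("side",S(657,425),(.065,-.1225,None)),("side",S(27,262),(-.065,.1225,None)),
("top",T(608,230),(0,-.098,.067)),("side",S(478,293),(0,-.098,.069))]
def f(q):
    o=[]
    for n,uv,P in obs:
        P=list(P); P[2]={0:q[3],None:0}.get(P[2],P[2])
        o.append(proj(d[n],W(q,P))-uv)
    return np.concatenate(o)
s=least_squares(f,[.45,.05,.3,.012],loss="soft_l1");q=s.x
print(q,np.degrees(q[2]));print(f(q).reshape(-1,2).round(1))
def inv(X):
    c,s_=np.cos(q[2]),np.sin(q[2]);e=X[:2]-q[:2];return np.array([c*e[0]+s_*e[1],-s_*e[0]+c*e[1]])*1000
for n,uv,z in[("mark",T(352,110),.064),("idxfar",T(390,97),.069),("idxnear",T(411,175),.069),("wheel",T(608,230),.067),("barend",T(500,60),.064),("fixwall",T(110,225),.068),("fixwall2",T(195,515),.068)]:
    print(n,inv(ray(d["top"],uv,z)).round(1))
for n,uv,z in[("mark",S(467,161),.064),("idx",S(462,177),.069),("wheeltop",S(478,293),.069)]: print("S",n,inv(ray(d["side"],uv,z)).round(1))
print(W(q,(0,-.098,.069)))
np.save("q.npy",q)
E
```

```text
[ 0.51230548 -0.02786659  0.2692883   0.03102039] 15.42908301191212
[[-2.1 -2.8]
 [-0.8 -1.3]
 [-4.9 -0. ]
 [-1.7  0.7]
 [-0.8  2.1]
 [-0.7  0.3]
 [ 1.7 -3.6]
 [ 0.7  4.9]]
mark [ 67.1 -13.1]
idxfar [ 67.  -28.1]
idxnear [ 35.9 -26.9]
wheel [ -5.6 -92.8]
barend [ 69.4 -73.7]
fixwall [50.6 88.1]
fixwall2 [-62.7  88.1]
S mark [ 68.  -11.9]
S idx [ 52.9 -26.3]
S wheeltop [  6.8 -88.7]
[ 0.53837793 -0.12233472  0.069     ]
```

```bash
python3 - <<'E'
import pickle,numpy as np
from h import *
from scipy.optimize import least_squares
d=pickle.load(open("s0.pkl","rb"))
T=lambda u,v:np.array([215+u/5-.4,185+v/5-.4]); S=lambda u,v:np.array([200+u/4-.4,200+v/4-.4])
zb=.012
obs=[("top",T(620,65),(.065,-.1225,zb),1),("top",T(715,368),(-.065,-.1225,zb),1),("top",T(138,545),(-.065,.1225,zb),1),
("side",S(382,590),(-.065,-.1225,0),1),("side",S(657,425),(.065,-.1225,0),1),("side",S(27,262),(-.065,.1225,0),1),
("top",T(608,230),(0,-.098,.067),0),("top",T(611,226),(0,-.098,.055),0),("top",T(110,225),(.060,.085,.068),0),("top",T(195,515),(-.06,.085,.068),0)]
def f(q):
    o=[]
    for n,uv,P,b in obs:
        P=list(P); P[1]+=b*q[3]
        dd=q[4:6] if n=="top" else q[6:8]   # image offset for calibration error
        o.append(proj(d[n],W(q,P))-uv+dd)
    return np.concatenate(o+[q[4:8]*.7])
s=least_squares(f,[.45,.05,.3,0,0,0,0,0],loss="soft_l1",x_scale=[.01,.01,.01,.01,1,1,1,1]);q=s.x
print(q.round(4),np.degrees(q[2]));print(f(q)[:-4].reshape(-1,2).round(1))
def inv(X):
    c,s_=np.cos(q[2]),np.sin(q[2]);e=X[:2]-q[:2];return np.array([c*e[0]+s_*e[1],-s_*e[0]+c*e[1]])*1000
for n,uv,z in[("mark",T(352,110),.064),("idxfar",T(390,97),.069),("idxnear",T(411,175),.069),("wheel",T(608,230),.067),("barend",T(500,60),.064),("barend2",T(55,200),.064),("fixwall",T(110,225),.068),("fixwall2",T(195,515),.068)]:
    print(n,inv(ray(d["top"],uv+q[4:6],z)).round(1))
for n,uv,z in[("mark",S(467,161),.064),("idx",S(462,177),.069),("wheeltop",S(478,293),.069)]: print("S",n,inv(ray(d["side"],uv+q[6:8],z)).round(1))
print(W(q,(0,-.098,.069)))
print("raytop wheel",ray(d["top"],T(608,230),.067), ray(d["top"],T(608,230)+q[4:6],.067))
np.save("q.npy",q)
E
```

```text
[ 0.5101 -0.0215  0.2735 -0.0087  2.4102  1.2191  0.286  -1.5123] 15.672846139819088
[[-0.4 -0.2]
 [ 0.7 -0. ]
 [-0.6  1. ]
 [-0.3  0.2]
 [ 0.4  1.1]
 [-0.3 -0.5]
 [ 0.8 -1.4]
 [-0.8  0.1]
 [-0.8 -2.5]
 [ 0.4  0.8]]
mark [ 63.8 -23.8]
idxfar [ 63.7 -38.8]
idxnear [ 32.7 -37.4]
wheel [  -9.2 -103.2]
barend [ 65.8 -84.4]
barend2 [63.6 94.8]
fixwall [47.8 77.5]
fixwall2 [-65.4  78. ]
S mark [ 71.9 -15.6]
S idx [ 56.6 -30.1]
S wheeltop [  9.6 -92.9]
[ 0.5365746  -0.11590034  0.069     ]
raytop wheel [ 0.53156334 -0.11884341  0.067     ] [ 0.52912571 -0.12334716  0.067     ]
```

```bash
cat >> h.py <<'E'
TH=np.radians(15.6); EX=np.array([np.cos(TH),np.sin(TH)]); EY=np.array([-np.sin(TH),np.cos(TH)])
ORI=[180,0,105.6]
def tcp(c,u,v,ztip): # wheel centre c, offsets along vise x,y
    p=np.asarray(c)+u*EX+v*EY; return [p[0],p[1],ztip+.182]
E
python3 - <<'E'
from station import r
from h import *
import cv2
r.grab(5)
C=[.535,-.118]
r.reach(tcp(C,0,0,.16),ORI)
r.servo_line(tcp(C,0,0,.085),speed=.15)
r.wait(.3);s=r.sense();print(s["clock"],s["tcp_pos"],s["orientation"],s["contact_force"],s["opening"],s["joints"])
a=r.snapshot("side")["frame"][200:350,200:375,::-1]; b=r.snapshot("top")["frame"][185:300,215:365,::-1]
a=cv2.resize(a,None,fx=3.2,fy=3.2,interpolation=cv2.INTER_CUBIC)
b=cv2.resize(b,None,fx=1.6,fy=1.6,interpolation=cv2.INTER_CUBIC)
o=np.zeros((480,800,3),np.uint8);o[:480,:560]=a;o[:184,560:800]=b;cv2.imwrite("pics/n1.png",o)
E
```

```text
5.1 [ 0.53518516 -0.11809105  0.26803354] [1.79918553e+02 5.13387142e-02 1.05596184e+02] [-0.31659948 -0.93041728  0.48651283] 0.0004802912562513408 [-1.59996121e+01 -1.88186036e+00  9.16072145e+01 -1.05665732e-03
  9.01783748e+01 -3.15958371e+01]
```

View pics/n1.png

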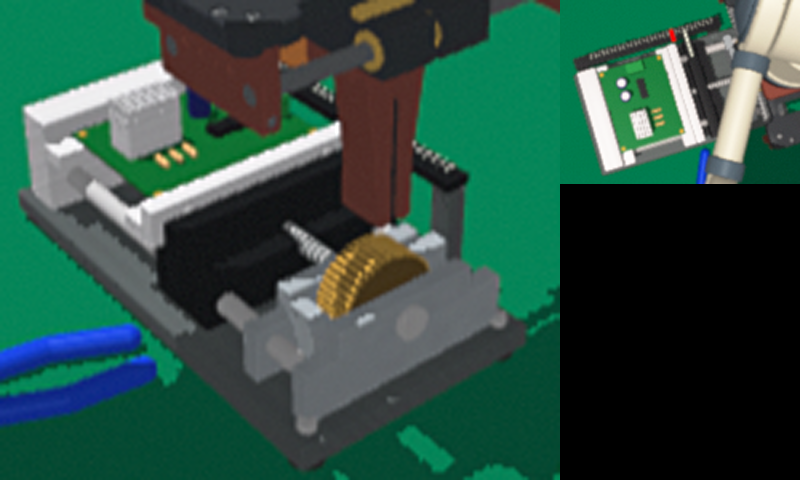

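```bash
python3 - <<'E'
import pickle
from h import *
d=pickle.load(open("s0.pkl","rb"))["side"]
C=np.array([.5352,-.1181])
f=lambda X:((proj(d,X)-200)*3.2).round(0)
print("tip corners z85",[f([*(C+a*EX+b*EY),.085]) for a,b in((-.0135,-.01),(.0135,-.01),(.0135,.01),(-.0135,.01))])
for v in(0,-.005,-.01,-.015):
    print(v,"wheel near/far apex",f([*(C+(v-.01)*EY),.069]),f([*(C+(v+.01)*EY),.069]),"axle",f([*(C+(v-.022)*EY),.044]))
E
```

```text
tip corners z85 [array([364., 236.]), array([413., 213.]), array([382., 192.]), array([333., 215.])]
0 wheel near/far apex [388. 256.] [357. 234.] axle [405. 318.]
-0.005 wheel near/far apex [396. 262.] [365. 240.] axle [413. 324.]
-0.01 wheel near/far apex [404. 267.] [372. 245.] axle [421. 330.]
-0.015 wheel near/far apex [412. 273.] [380. 251.] axle [430. 336.]
```

```bash
python3 - <<'E'
import cv2
a=cv2.imread("pics/n1.png")[150:430,200:530]
cv2.imwrite("pics/n2.png",cv2.resize(a,None,fx=2,fy=2,interpolation=cv2.INTER_CUBIC))
E
```

```text
(no output)
```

View pics/n2.png

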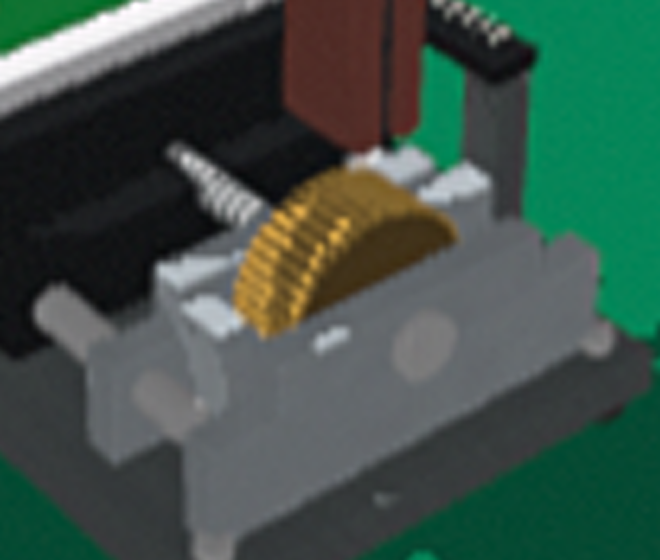

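Seen from the side, the closed fingertips stand just above the wheel, which is at crop pixels (350,200). The wheel seems 3–5 mm towards the vise's −x from my estimate. I'll touch it lightly and find the contact point from the wrist moment.

```bash
python3 - <<'E'
from station import r
from h import *
C=[.5315,-.118]
r.servo_line(tcp(C,0,0,.075),speed=.1); r.wait(.2)
s0=r.sense(); f0,m0=np.array(s0["contact_force"]),np.array(s0["torque"])
z=.075
while z>.062:
    z-=.001; r.servo_line(tcp(C,0,0,z),speed=.05); r.wait(.1)
    s=r.sense(); f=np.array(s["contact_force"])-f0
    print(round(z,4),round(s["tcp_pos"][2]-.182,4),f.round(2))
    if f[2]>6: break
m=np.array(s["torque"])-m0
# contact p from TCP: m = p x f ; p_z=-.182
px=-(m[1]+.182*f[0])/f[2]; py=(m[0]-.182*f[1])/f[2]
print(m.round(3),"contact rel",px,py,"vise u,v",EX@[px,py],EY@[px,py],s["clock"])
E
```

```text
0.074 0.074 [-0.5   0.24  1.7 ]
0.073 0.0729 [-1.23  0.36  0.52]
0.072 0.072 [-0.29 -0.32  1.29]
0.071 0.071 [-1.06 -0.01  0.76]
0.07 0.07 [-0.9   0.11  0.66]
0.069 0.0693 [0.23 0.19 2.52]
0.068 0.0692 [-1.69  0.45  7.13]
[0.112 0.269 0.052] contact rel 0.005520779214282188 0.004286910895570736 vise u,v 0.006470243187781701 0.0026443451458495046 8.1083
```

Contact is at z≈0.069, which matches the given rim height. The stiffness is about 6 N/mm. I'll make a trial stroke and log force along it.

```bash
cat >> h.py <<'E'
C=[.5315,-.118]
def idx(r,name="top"):
    return r.snapshot(name)
E
python3 - <<'E'
from station import r
from h import *
import cv2
def look(n):
    o=[]
    a=r.snapshot("top")["frame"][195:235,265:315,::-1]
    cv2.imwrite(n,cv2.resize(a,None,fx=8,fy=8,interpolation=cv2.INTER_CUBIC)); return a
r.servo_line(tcp(C,0,0,.074),speed=.1)
A=look("pics/i0.png")
r.servo_line(tcp(C,-.012,0,.074),speed=.1)
r.servo_line(tcp(C,-.012,0,.0672),speed=.05)
for u in range(-12,15,3):
    r.servo_line(tcp(C,u/1000,0,.0672),speed=.04); s=r.sense()
    f=np.array(s["contact_force"]); print(u,f.round(1),"fx_vise",round(EX@f[:2],1),round(s["tcp_pos"][2]-.182,4))
r.servo_line(tcp(C,.012,0,.074),speed=.1)
r.servo_line(tcp(C,0,0,.074),speed=.1)
B=look("pics/i1.png")
cv2.imwrite("pics/cmp.png",cv2.resize(np.vstack([A,B]),None,fx=7,fy=7,interpolation=cv2.INTER_CUBIC)); print(r.sense()["clock"])
E
```

```text
-12 [-1.6 -0.9  5.4] fx_vise -1.8 0.0676
-9 [-1.9 -0.4  8.6] fx_vise -1.9 0.0684
-6 [-1.9 -0.   8.3] fx_vise -1.8 0.0684
-3 [-1.1  0.1  8.9] fx_vise -1.0 0.0689
0 [-1.   1.4  9.3] fx_vise -0.6 0.0692
3 [-0.8  0.4  8.6] fx_vise -0.7 0.0691
6 [ 0.5 -0.1  7.5] fx_vise 0.5 0.0689
9 [-0.3  0.1  6.6] fx_vise -0.2 0.0685
12 [2.  0.2 6.1] fx_vise 1.9 0.0685
11.775
```

View pics/cmp.png

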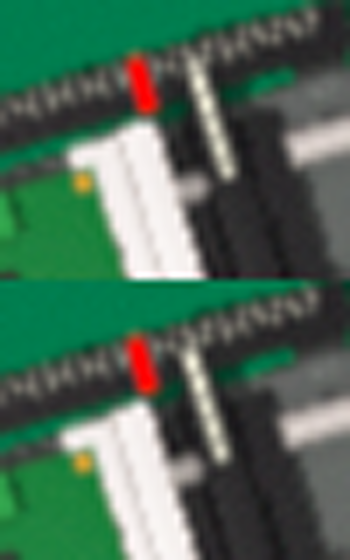

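The index moved about 1.3 px, roughly 2 mm, towards the mark in one stroke. I'll automate the index measurement as a profile along vise y and repeat the strokes.

```bash
cat >> h.py <<'E'
import cv2,pickle
from scipy.ndimage import map_coordinates
def mark():
    s=pickle.load(open("s0.pkl","rb"))["top"]; a=s["frame"].astype(int)
    m=(a[:,:,0]>150)&(a[:,:,1]<90)&(a[:,:,2]<90); m[:195]=0;m[220:]=0;m[:,:270]=0;m[:,300:]=0
    w=np.where(m,a[:,:,0]-a[:,:,1],0); v,u=np.mgrid[:420,:560]
    return ray(s,((u*w).sum()/w.sum(),(v*w).sum()/w.sum()),.064)[:2]
def gap(s,full=False):
    M=mark(); ys=np.arange(-20,8,.25); g=s["frame"].min(2).astype(float)
    P=[]
    for x in np.arange(-33,-9,1.):
        px=np.array([proj(s,[*(M+x/1e3*EX+y/1e3*EY),.069]) for y in ys]); P.append(map_coordinates(g,[px[:,1],px[:,0]],order=1))
    p=np.mean(P,0); i=[k for k in range(4,len(p)-4) if p[k]==p[k-4:k+5].max() and p[k]>70]
    if full: print(p[::4].round())
    out=[]
    for k in i:
        w=np.clip(p[k-8:k+9]-p[max(k-8,0):k+9].min()-15,0,None); out.append((round(float((ys[k-8:k+9]*w).sum()/w.sum()),2) if len(w)==17 else ys[k],int(p[k])))
    return out
def stroke(r,u0,u1,zp=.0672):
    Z=lambda u:zp-(u-.002)**2/.12
    r.servo_line(tcp(C,u0,0,.0735),speed=.12); r.servo_line(tcp(C,u0,0,Z(u0)),speed=.06)
    fz=[]
    for u in np.linspace(u0,u1,6)[1:]:
        r.servo_line(tcp(C,u,0,Z(u)),speed=.05); fz.append(round(r.sense()["contact_force"][2],1))
    r.servo_line(tcp(C,u1,0,.0735),speed=.1); return fz
E
python3 - <<'E'
from station import r
from h import *
print(mark(),gap(pickle.load(open("s0.pkl","rb"))["top"],True))
print(gap(r.snapshot("top")))
print(stroke(r,-.012,.015)); r.servo_line(tcp(C,-.012,0,.0735),speed=.12)
print(gap(r.snapshot("top"),True),r.sense()["clock"])
E
```

```text
[ 35.  48.  75. 113. 149. 170. 158. 124.  88.  59.  45.  42.  46.  53.
  60.  62.  63.  66.  80. 111. 151. 192. 218. 227. 231. 234. 235. 234.]
[ 0.58007087 -0.02224102] [(-14.84, 170), (np.float64(6.25), 234)]
[(-13.0, 169), (np.float64(6.0), 229)]
[np.float64(9.0), np.float64(8.8), np.float64(8.3), np.float64(5.9), np.float64(5.9)]
[ 37.  34.  30.  29.  34.  50.  80. 120. 158. 179. 164. 128.  89.  59.
  46.  44.  49.  57.  63.  67.  68.  69.  81. 110. 148. 189. 214. 223.]
[(-10.9, 179)] 14.325
```

```bash
python3 - <<'E'
from station import r
from h import *
for k in range(4):
    f=stroke(r,-.012,.015); r.servo_line(tcp(C,-.012,0,.0735),speed=.12)
    g=gap(r.snapshot("top")); print([float(x) for x in f],g,r.sense()["clock"])
    if g[0][0]>-2.2: break
E
```

```text
[8.5, 9.4, 8.3, 7.6, 5.9] [(-8.74, 167)] 16.825
[8.6, 9.7, 8.0, 6.1, 6.0] [(-6.69, 174)] 19.325
[8.4, 8.4, 8.1, 7.2, 6.3] [(-4.58, 171)] 21.825
[8.2, 9.0, 7.2, 7.1, 6.8] [(-2.49, 175)] 24.325
```

```bash
python3 - <<'E'
from station import r
from h import *
stroke(r,-.012,.015)
print(gap(r.snapshot("top")))
stroke(r,-.003,.003)
r.servo_line(tcp(C,0,0,.0735)); g=r.snapshot("top"); print(gap(g))
r.servo_line(tcp(C,0,0,.17),speed=.15)
r.reach([.45,-.35,.40],ORI); r.wait(.5)
t=r.snapshot("top"); s=r.snapshot("side"); print(gap(t),r.sense()["clock"],r.sense()["contact_force"])
a=cv2.resize(t["frame"][185:300,215:365,::-1],(600,460),interpolation=cv2.INTER_CUBIC)[:,:]
cv2.imwrite("pics/e_t.png",a)
b=cv2.resize(s["frame"][200:350,200:375,::-1],(400,343),interpolation=cv2.INTER_CUBIC)
o=np.zeros((460,800,3),np.uint8);o[:307,:400]=cv2.resize(a,(400,307));o[:343,400:]=b
i=cv2.resize(s["frame"][228:252,290:345,::-1],(350,153),interpolation=cv2.INTER_CUBIC);o[307:460,:350]=i
cv2.imwrite("pics/e.png",o)
E
```

```text
[(-0.36, 165)]
[(0.15, 169)]
[(0.17, 171)] 31.1833 [ 1.27993764 -0.16362439  0.55742032]
```

View pics/e.png

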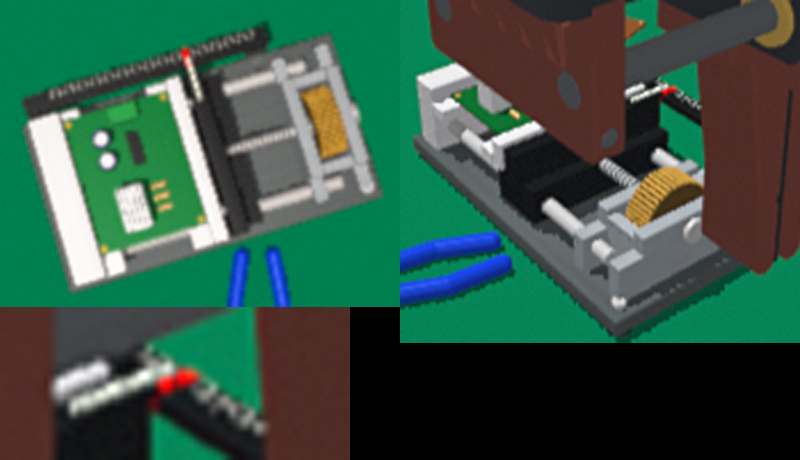

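The index line now runs into the red mark in both views, at +0.2 mm measured. The board is flat and clamped, the sprung face is pushed back, and the finger is clear of everything.

```bash
python3 -c "
from station import r
print(r.hand_in())"
```

```text
the job is handed in; nothing more can be done
None
```

I closed the vise jaw on the board with eight rolling strokes of the wheel and handed the job in: the index measured 0.2 mm from the mark's centre (limit 2 mm), the board lies flat, the finger is clear, and about 31 s had passed.

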